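Roll the fan controller's edge wheel to the marker and start it

ROBOT

A 6-joint arm with a two-finger parallel gripper is mounted at the origin on a cart in front of the work surface, level with it; the furniture and walls round the work are solid. World frame = base frame: x ahead of the robot, y to its left, z up, the work surface at z = 0. Lengths are in m, angles in rad, forces in N, time in s.
With the tool pointing down it reaches from about 0.375 to 0.975 m from the base axis. Payload 3.8 kg.
Tool frame: the origin (TCP) lies midway between the tips of the shut fingers; the grasp point (between the pads) lies 19 mm behind it; z points along the fingers, y is the line along which they close (so a half turn about z gives the same grasp; the last joint's range is limited). The gripper opens to 88 mm and grips with 3 to 60 N. Pads are 18 mm wide; open, the fingers measure 123 mm over their backs; the gripper's body (75 mm by 187 mm) begins 45 mm behind the grasp point.
Start: joints at [-1.195, 0.264, 1.604, -0, 1.274, -0.037], TCP at [0.271, -0.618, 0.239] pointing down, gripper open.
Joint ranges: [-2.63, 2.63], [-0.94, 2.18], [0.31, 2.57], [-1.31, 4.45], [0, 2.66], [-2.55, 2.55]. Speed limits (rad/s): [2.57, 2.57, 3.14, 3.14, 3.14, 3.14].

INTERFACE

Orientations are given as a rotation vector (axis times angle).
In Python, from cell import manip, inverse_kinematics, cams, order gives the robot as it stands. Calls block until the motion is done:
- manip.move_pose(position, orientation): joint-space move of the TCP to a pose.
- manip.move_linear(position, rate=0.15, rot=None): straight line of the TCP; rot=None keeps the orientation; rate is the mean speed in m/s.
- manip.set_joints(angles): joint-space move.
- manip.set_gripper(opening, force=None): finger opening in m; force is the grip in N (None keeps the last); returns when the fingers have stopped.
- manip.dwell(seconds).
- inverse_kinematics(position, orientation): joint angles nearest the present ones, or None.
- manip.state(): the state.
- cams.capture(name): name is "scene" or "top" or "wrist"; returns a dict with "image" (420x560x3 uint8, blue, green, red), "z_map" (420x560 float32, m along the optical axis (not along the pixel's ray), 0 where there is no reading), "intrinsics" (3x3 intrinsics, pixels), "k1" (the pictures are not rectified: a ray, as slopes to the right and down, at radius r is drawn at 1 + k1 r^2 times it, then the intrinsics apply), "position" and "orientation" of the camera in the world; the wrist camera has in their place "T_tool_cam" (4x4, takes a point from camera to tool coordinates, whose origin is the TCP and whose axes are the flange's). Camera axes: x right, y down, z forward; pixel columns grow to the right and rows downward; lengths in m; the calibration is good to about 2 mm. A picture is of the moment at which its call begins: read the wrist's pose just before it.
A pose or a line that the arm cannot do raises manip.IKError and nothing moves.
- order.close_job(): hands the job in; it is judged then, once.
The state is a dict: "clock": time; "joint_pos": joint angles; "joint_velocities": joint speeds; "tau": joint torques, N m; "tool_pos": TCP position; "tcp_rot": TCP orientation; "contact_force": force on the tool from outside, world axes, zero at the start; "moment": the same for the moment, N m; "gripper_width": finger opening in m; "grasp_force": force on a finger pad.
Only numpy, scipy, OpenCV 4.12 (cv2) and the standard library are available. Lean on these libraries where they do the work, as an engineer would, in place of code of your own. Each camera call takes 0.05 s, during which the arm holds its last target. There are 200 camera calls.

TASK

Set the fan controller on the desk: roll the ribbed edge wheel in its slot with a fingertip, pressing it lightly but firmly enough that it does not slip, until the sliding black pointer lines up with the metal marker tab, and let the wheel go. Then press the round start key well down, at least 5 mm, without ramming it onto its stop, and release it. Never push hard on any part of the controller (25 N is too much), leave the marker tab where it is, and do not disturb the things around.

Things in the scene. Friction and masses are not known exactly. Their poses are not given: they have to be found in the camera images.
- controller: bench fan controller, a grey box 120 (x) x 160 (y) x 55 mm high with a flat metal top panel, fixed to the desk; origin at the centre of its underside, z up, its front with the vents faces -x. On the panel: front left the edge wheel in its slot, front right the start key, along the back the scale with pointer and marker
- wheel_slot (a point): middle of the wheel's slot at panel level, 55 mm above the desk, 22 mm to the front (-x) and 28 mm to the left (+y) of the controller's origin. Slot 15 mm (x) by 52 mm (y). In it stands the ribbed rubber wheel, 44 mm diameter, 12 mm wide, axle along the controller's x, so its rim rolls along y. About 4 N along the rim turn it; pressed with less than about 6 N it may slip. It stays as left
- wheel_rim (a point): nominal top of the wheel's rim, 11 mm above the panel. The point is fixed to the box; the true rim stands anywhere from 5 mm below to 5 mm above it (6 to 16 mm over the panel) and is not measured: feel for it. The wheel has a soft rubber hub: it gives way 2.5 to 3.5 mm at 4 N per mm, then stops hard; it gives about 1 mm along the rim too before it turns. The wheel turns at most 2.5 rad either way from its middle
- pointer_tip (a point): black pointer sliding along the scale at the back of the panel (7 mm wide, needle 2 mm); the point lies on its middle line, 5.5 mm above the panel. The wheel drives it along the controller's y, the same way as the fingertip on top of the wheel, 14 mm per radian of the wheel (0.64 mm per mm of rim). It starts 12 to 48 mm to the right (-y) of the marker
- marker_tip (a point): metal marker tab on the far side of the same scale, 8 mm wide, 6 mm high, with a narrow tongue towards the pointer; the point lies on its middle line. pointer_tip and marker_tip lie on one line along the controller's y and coincide when lined up. It shows the wanted setting; leave it where it is
- key_top (a point): centre of the top of the round start key, 24 mm diameter, 22 mm front (-x) and 48 mm right (-y) of the controller's origin; it goes straight down 8 mm against a spring that pushes back more and more (7.5 N at 5 mm, 12 N fully down), then stops hard; pressing it 5 mm or more starts the fan, it need not hit its stop; it springs back up when let go
- key (a joint): travel of the start key in m: 0 up, 0.008 fully down
- teal_pot_mid (a point): small teal paint pot with a domed lid, 40x36x38 mm, a loose bystander near the controller; the point is its centre, half-way up
- figure_mid (a point): painted plastic game figure lying flat, 39x22x12 mm, a loose bystander near the controller; the point is its centre, half-way up
- dropper_mid (a point): small tan dropper bottle with a black tip, 25x25x74 mm, a loose bystander near the controller; the point is its centre, half-way up
- rock_mid (a point): grey putty rock on a stub, 43x53x49 mm, a loose bystander near the controller; the point is its centre, half-way up

How it is judged:
By the outcome, as a careful person would: the job done as asked, in the order asked, and still so for the second after the job is handed in, with the robot touching nothing.
It also fails if it takes over 64 s, if anything falls off the work surface, if the arm or the gripper's body presses on something with over 40 N, if the wrist force passes 120 N, or if a joint passes its speed limit or range.

## Working session

There is one attempt and no reset: what is moved stays moved. The work goes in short steps, each a Python script; the robot and the scene stay as the last script left them, time stands still between calls to the robot, and variables do not carry over. Pictures are saved under pics/ and viewed, at most 10 in all, crops included, and the job is handed in when it is done.

```bash
ls; mkdir -p pics; python3 - <<'E'
from cell import manip,cams
import cv2,numpy as np
s=manip.state();print({k:np.round(v,4).tolist() for k,v in s.items()})
for n in("scene","top"):
    c=cams.capture(n);cv2.imwrite(f"pics/{n}0.png",c["image"]);np.savez(f"{n}0.npz",**c)
    print(n,c["intrinsics"],c["k1"],c["position"],c["orientation"])
E
```

```text
pics
{'clock': 0.0, 'joint_pos': [-1.1949, 0.2647, 1.6053, -0.0, 1.2737, -0.0369], 'joint_velocities': [0.0002, -0.0003, 0.0014, 0.0002, -0.0011, -0.0003], 'tau': [-0.0001, -50.2109, -35.6873, 0.073, 0.0293, -0.0002], 'tool_pos': [0.2706, -0.6177, 0.2374], 'tcp_rot': [-3.0728, -0.6435, 0.0006], 'contact_force': [0.7695, -0.9273, -0.3814], 'moment': [-0.0434, 0.0014, -0.0184], 'grasp_force': 0.0, 'gripper_width': 0.0884}
scene [[505.53147244   0.         282.32438161]
 [  0.         505.53147244 210.56503478]
 [  0.           0.           1.        ]] 0.024636346282382936 [ 0.00839725 -0.34586828  0.56420602] [-1.99046784  1.01875947 -0.52320573]
top [[498.55757736   0.         274.73809677]
 [  0.         498.55757736 219.32555456]
 [  0.           0.           1.        ]] -0.16276362590171556 [0.40716111 0.09893626 0.92320762] [-2.03404708  2.17781842 -0.23227317]
```

View pics/scene0.png

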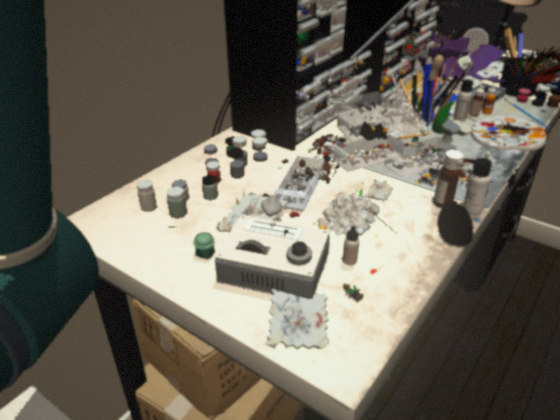

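View pics/top0.png

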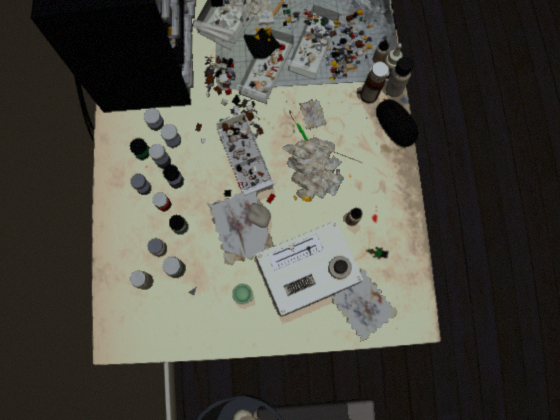

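The scene view shows the controller at about (275,255). The top view shows its panel at about (308,268), the wheel at (299,286), the key at (340,267) and the scale at (297,248). Next I'll measure the panel pose from the top view.

```bash
cat > h.py <<'E'
import numpy as np,cv2
from scipy.spatial.transform import Rotation as R
def rays(c,uv):
    K=c["intrinsics"];k=float(c["k1"]);d=(np.asarray(uv,float)-[K[0,2],K[1,2]])/[K[0,0],K[1,1]]
    p=d.copy()
    for _ in range(20): p=d/(1+k*(p**2).sum(-1,keepdims=True))
    return np.concatenate([p,np.ones(p.shape[:-1]+(1,))],-1)
def onplane(c,uv,z):
    v=rays(c,uv)@c["Rm"].T; return c["p"]+v*((z-c["p"][2])/v[...,2])[...,None]
def proj(c,P):
    q=(np.asarray(P)-c["p"])@c["Rm"]; s=q[...,:2]/q[...,2:]
    s=s*(1+float(c["k1"])*(s**2).sum(-1,keepdims=True)); return s*c["intrinsics"][0,0]+c["intrinsics"][:2,2]
def fixed(c):
    c=dict(c);c["p"]=np.array(c["position"]);c["Rm"]=R.from_rotvec(c["orientation"]).as_matrix();return c
def cap_wrist():
    from cell import manip,cams
    s=manip.state();c=cams.capture("wrist");T=np.eye(4);T[:3,:3]=R.from_rotvec(s["tcp_rot"]).as_matrix();T[:3,3]=s["tool_pos"]
    T=T@c["T_tool_cam"];c["p"]=T[:3,3];c["Rm"]=T[:3,:3];return c
def cloud(c):
    v,u=np.mgrid[:420,:560];z=c["z_map"];P=c["p"]+(rays(c,np.stack([u,v],-1))*z[...,None])@c["Rm"].T
    P[z==0]=np.nan;return P
def down(yaw): # tool z down, tool y along world yaw+90
    return (R.from_euler('z',yaw)*R.from_euler('x',np.pi)).as_rotvec()
E
python3 - <<'E'
from h import *
from cell import cams,manip
for n in("top","scene"):
    c=fixed(np.load(n+"0.npz"));P=cloud(c)
    desk=np.nanmedian(P[(np.abs(P[...,2])<.02)][:,2]);print(n,"desk",desk)
    m=((P[...,2]>.045)&(P[...,2]<.062)&(c["image"].max(-1)>(0))).astype(np.uint8)
    m=cv2.morphologyEx(m,cv2.MORPH_OPEN,np.ones((5,5)))
    m=cv2.morphologyEx(m,cv2.MORPH_CLOSE,np.ones((15,15)))
    cs,_=cv2.findContours(m,0,2)
    for k in cs:
        if cv2.contourArea(k)>800:
            W=onplane(c,k[:,0].astype(float),.055)[:,:2]
            print(cv2.contourArea(k),cv2.boundingRect(k),cv2.minAreaRect((W*1000).astype(np.float32)))
c=cams.capture("wrist");print(c["T_tool_cam"],c["intrinsics"],c["k1"])
E
```

```text
top desk 0.0010399063607955394
5803.0 (256, 222, 106, 92) ((509.3421630859375, 37.48113250732422), (117.7485580444336, 159.67138671875), 18.99132537841797)
852.5 (205, 0, 42, 30) ((1037.58349609375, 161.58750915527344), (75.17723846435547, 76.07051849365234), 72.23114776611328)
scene desk 0.0008236578754720614
4926.5 (215, 216, 114, 66) ((505.7117919921875, 32.910736083984375), (128.41653442382812, 160.46238708496094), 19.02157974243164)
1887.0 (53, 104, 282, 90) ((708.87548828125, 349.37689208984375), (250.61343383789062, 637.3702392578125), 89.19801330566406)
1857.0 (349, 82, 103, 57) ((1104.414306640625, 93.74503326416016), (340.3332214355469, 234.27102661132812), 22.37114906311035)
[[ 1.06697282e-03 -9.52370130e-01 -3.04942611e-01  7.82070324e-02]
 [ 9.99999174e-01  7.97659130e-04  1.00774768e-03 -6.06746163e-04]
 [-7.16508533e-04 -3.04943435e-01  9.52370195e-01 -1.45409018e-01]
 [ 0.00000000e+00  0.00000000e+00  0.00000000e+00  1.00000000e+00]] [[351.874702     0.         284.28416411]
 [  0.         351.874702   210.56469232]
 [  0.           0.           1.        ]] -0.04145219886795426
```

```bash
cat >> h.py <<'E'
C0=np.array([.5093,.0375]);YAW=np.radians(19.0)
def w(x,y,z): # controller mm -> world
    c,s=np.cos(YAW),np.sin(YAW);return np.array([C0[0]+(c*x-s*y)/1e3,C0[1]+(s*x+c*y)/1e3,z/1e3])
def loc(P):
    d=(np.asarray(P)[...,:2]-C0)*1e3;c,s=np.cos(YAW),np.sin(YAW);return np.stack([c*d[...,0]+s*d[...,1],-s*d[...,0]+c*d[...,1]],-1)
E
python3 - <<'E'
from h import *
from cell import manip
manip.set_gripper(0.0,10)
manip.move_pose(w(-40,0,240),down(YAW))
manip.move_linear(w(-40,0,150),.15)
manip.dwell(.3)
c=cap_wrist();cv2.imwrite("pics/w1.png",c["image"]);np.savez("w1.npz",**c)
print(manip.state())
print(proj(c,np.array([w(-22,28,66),w(-22,-48,60),w(60,80,55),w(60,-80,55)])))
E
```

```text
{'clock': 4.9417, 'joint_pos': array([-8.64671801e-04, -4.89013661e-02,  2.11863336e+00,  2.06749469e-05,
        1.07041830e+00,  1.23829600e+00]), 'joint_velocities': array([ 0.00203923,  0.00398953,  0.00411392,  0.00033025, -0.00065744,
       -0.00084952]), 'tau': array([-1.34675522e-02, -3.01876402e+01, -3.29420614e+01,  3.37408832e-02,
       -7.77600124e-02,  8.84657356e-05]), 'tool_pos': array([0.47199063, 0.02449806, 0.15076323]), 'tcp_rot': array([3.09828502e+00, 5.18496110e-01, 2.23883010e-03]), 'contact_force': array([ 0.95162658, -0.27971609,  0.35706685]), 'moment': array([0.01868807, 0.01262348, 0.02608097]), 'grasp_force': 0.0, 'gripper_width': 0.0005126854703158879}
[[242.97486702 192.49803834]
 [353.50415597 190.40283432]
 [160.10135168  64.83338483]
 [408.72227221  65.16105851]]
```

View pics/w1.png

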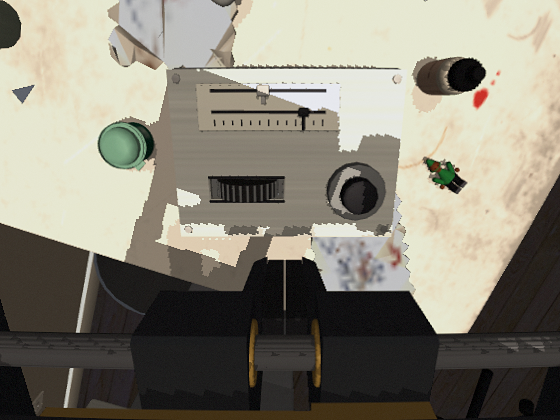

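The wrist view shows the marker tab at about (263,91), the pointer at (304,113), the wheel slot at (209–285, 190) and the key at (357,190). The screws are at (176,79), (397,79) and (188,229).

```bash
python3 - <<'E'
from h import *
c=dict(np.load("w1.npz"))
px=np.array([[176,79],[397,79],[188,229],[381,229],[209,190],[285,190],[247,190]],float)
print(loc(onplane(c,px,.055)).round(1))
print("key ring",loc(onplane(c,np.array([[356.,190]]),.055)),"cap",loc(onplane(c,np.array([[360.,195]]),.065)))
print("ptr/mark",loc(onplane(c,np.array([[304.,113],[263,91]]),.0605)))
P=cloud(c)
for n,(u,v) in dict(wheel=(247,185),key=(362,195),panel=(300,150),ptr=(304,112),mark=(263,92)).items():
    print(n,np.nanmedian(P[v-2:v+3,u-2:u+3].reshape(-1,3),0))
cv2.imwrite("pics/w1c.png",cv2.resize(c["image"][65:235,165:410],None,fx=3.2,fy=3.2,interpolation=cv2.INTER_CUBIC))
E
```

```text
[[ 51.3  70.4]
 [ 51.5 -73.1]
 [-52.6  70.7]
 [-52.5 -71.1]
 [-23.1  53.4]
 [-23.   -0.5]
 [-23.1  26.4]]
key ring [[-22.98283566 -50.78014982]] cap [[-23.94504196 -51.61911824]]
ptr/mark [[ 29.87278224 -12.6926996 ]
 [ 43.47375019  13.69079861]]
wheel [0.4851836  0.05575011 0.06637889]
key [ 0.50626831 -0.01621488  0.07859598]
panel [0.51753969 0.02899566 0.05422577]
ptr [0.54225272 0.03536682 0.0599437 ]
mark [0.54545049 0.06431309 0.06086069]
```

View pics/w1c.png

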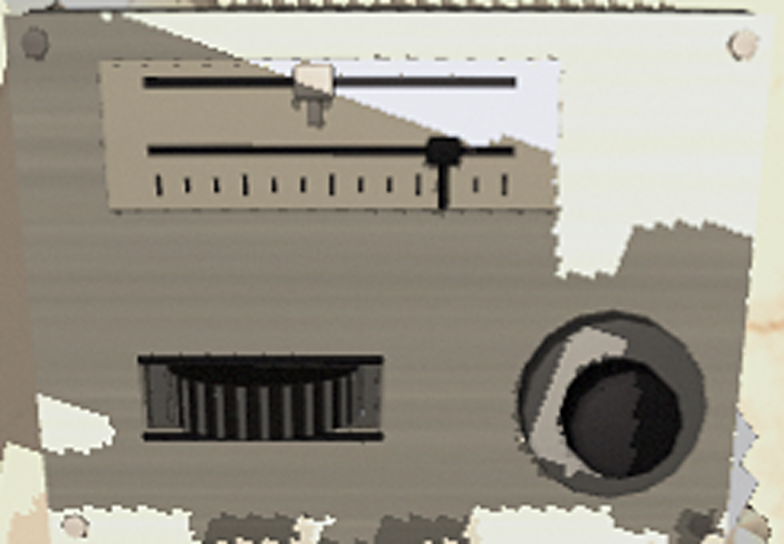

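The crop confirms the layout: the pointer needle is at crop (444,180) and the marker tongue at crop (315,105), about 26 mm to the left. Next I'll feel for the rim and make a first stroke.

```bash
cat >> h.py <<'E'
C0=w(-.8,-1.2,0)[:2]
def fz0(n=5):
    from cell import manip
    a=[]
    for _ in range(n): a.append(manip.state()["contact_force"]);manip.dwell(.02)
    return np.mean(a,0)
def go(x,y,z,rate=.15):
    from cell import manip
    manip.move_linear(w(x,y,z),rate)
def descend(x,y,z,zmin,F,f0,step=.5,rate=.02):
    from cell import manip
    while True:
        f=fz0(3)-f0
        if f[2]>=F or z-step<zmin: return z,f
        z-=step if f[2]<.5*F else .25
        go(x,y,z,rate)
E
python3 - <<'E'
from h import *
from cell import manip
X=-22;Y=28
go(X,Y-6,95); go(X,Y-6,74,.05);manip.dwell(.2)
f0=fz0();t=manip.state()["clock"]
z,f=descend(X,Y-6,74,59,1.2,f0,.75)
s=manip.state();print("contact z",z,f,s["tool_pos"],w(X,Y-6,z),s["clock"]-t)
z,f=descend(X,Y-6,z,58,8,f0,.5)
s=manip.state();print("press z",z,f,s["tool_pos"],s["clock"])
if 6.5<f[2]<12:
  for y in range(-4,7,2):
    go(X,Y+y,z,.03);f=fz0(2)-f0;print(y,f.round(2))
    if f[2]>14: break
c=cap_wrist();cv2.imwrite("pics/w2.png",c["image"]);np.savez("w2.npz",**c)
print(manip.state()["clock"],z)
E
```

```text
contact z 68.0 [-0.2802263   0.02141491  1.34700056] [0.48109445 0.04975813 0.06813533] [0.48097036 0.04974383 0.068     ] 2.450000000000001
press z 65.5 [-2.0889151   0.07197573  8.00043211] [0.48126601 0.04971999 0.06615025] 11.25
-4 [-2.37 -3.98  7.48]
-2 [-0.77 -3.98  8.02]
0 [-1.17 -4.76  7.99]
2 [-0.88 -5.18  8.03]
4 [-0.93 -3.99  7.62]
6 [-1.53 -4.16  7.42]
13.0 65.5
```

View pics/w2.png

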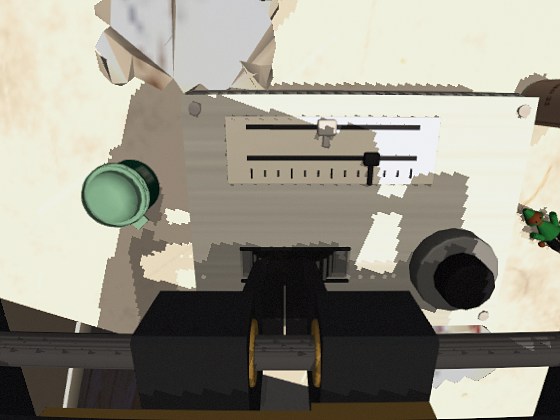

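The pointer is now at (371,160) and the marker at (326,128). The wheel rolls at about 8 N normal and 4 to 5 N tangential force, without slipping. I'll measure the gap, then make another stroke.

```bash
cat >> h.py <<'E'
def gap(c,pp=None,mm=None):
    return loc(onplane(c,np.array([pp,mm],float),.0605))
def ptr(c):
    """pointer block: widest dark blob on the front track, using predicted track location; returns local y of block+needle"""
    y=np.arange(-40,45,.1);g=cv2.cvtColor(c["image"],cv2.COLOR_BGR2GRAY).astype(np.float32)
    def prof(x): 
        q=proj(c,np.array([w(x,a,60.5) for a in y])).astype(np.float32)
        return cv2.remap(g,q[None,:,0],q[None,:,1],cv2.INTER_LINEAR)[0]
    return y,prof
E
python3 - <<'E'
from h import *
for n in("w1","w2"):
    c=dict(np.load(n+".npz"))
    print(gap(c,(304,113),(263,91)) if n=="w1" else gap(c,(371,160),(326,128)))
    y,prof=ptr(c)
    for x in(33,32,31,30,29,28): # needle/ block rows
        p=prof(x);d=p<55;idx=np.where(d)[0]
        runs=np.split(idx,np.where(np.diff(idx)>1)[0]+1);print(n,x,[(round(y[r[0]],1),round(y[r[-1]],1)) for r in runs if len(r)>5])
    for x in(46,45,44,43,42,41,40,39):
        p=prof(x);print(x,[int(v) for v in p[450:610:8]])
E
```

```text
[[ 30.67278224 -11.4926996 ]
 [ 44.27375019  14.89079861]]
w1 33 [(np.float64(-14.2), np.float64(-7.8))]
w1 32 [(np.float64(-24.8), np.float64(-16.9)), (np.float64(-15.9), np.float64(44.9))]
w1 31 [(np.float64(-24.6), np.float64(-17.4)), (np.float64(-16.9), np.float64(44.9))]
w1 30 [(np.float64(-14.1), np.float64(-7.5))]
w1 29 [(np.float64(-13.8), np.float64(-8.0))]
w1 28 [(np.float64(-11.8), np.float64(-9.9))]
46 [198, 198, 199, 198, 199, 200, 141, 174, 155, 217, 224, 223, 222, 221, 220, 221, 223, 190, 120, 195]
45 [50, 50, 52, 51, 50, 50, 50, 47, 109, 216, 222, 221, 221, 221, 221, 217, 206, 133, 30, 20]
44 [113, 113, 112, 112, 112, 112, 111, 97, 120, 218, 226, 215, 215, 176, 157, 144, 111, 102, 62, 65]
43 [239, 239, 238, 239, 239, 239, 240, 219, 161, 192, 195, 115, 104, 108, 111, 111, 112, 105, 125, 160]
42 [233, 234, 236, 222, 221, 188, 169, 159, 108, 89, 82, 82, 84, 85, 86, 83, 83, 84, 139, 157]
41 [228, 207, 193, 156, 150, 152, 154, 156, 132, 93, 92, 66, 88, 97, 87, 126, 111, 94, 102, 155]
40 [151, 153, 152, 154, 154, 154, 155, 156, 144, 116, 107, 88, 115, 116, 111, 156, 137, 10
[... 539 characters left out ...]
[22, 21, 21, 21, 21, 22, 47, 51, 125, 214, 164, 143, 115, 118, 124, 236, 224, 177, 59, 21]
44 [127, 129, 129, 126, 128, 127, 131, 203, 190, 219, 133, 118, 119, 119, 118, 132, 116, 110, 65, 121]
43 [161, 161, 161, 160, 161, 160, 161, 232, 173, 224, 129, 117, 117, 118, 118, 119, 118, 110, 64, 162]
42 [159, 160, 158, 160, 160, 161, 161, 159, 148, 94, 91, 93, 94, 93, 93, 92, 93, 87, 100, 133]
41 [160, 159, 161, 160, 160, 159, 160, 160, 160, 161, 112, 101, 103, 114, 120, 91, 159, 150, 112, 111]
40 [160, 159, 160, 160, 160, 161, 160, 160, 160, 161, 135, 125, 118, 120, 121, 94, 158, 158, 117, 156]
39 [159, 160, 159, 160, 159, 160, 160, 160, 160, 159, 162, 162, 113, 119, 120, 96, 155, 160, 161, 159]
```

```bash
cat >> h.py <<'E'
X=-22;Y=28
def stroke(a,b,z=65.5):
    go(X,Y+a,74,.1);f0=fz0(3);go(X,Y+a,68.5,.05);go(X,Y+a,z,.02);f=fz0(3)-f0;m=[f]
    y=a
    while y<b-1e-6:
        y=min(b,y+3);go(X,Y+y,z,.04);m.append(fz0(2)-f0)
        if m[-1][2]>14: print("FORCE");break
    go(X,Y+y,74,.05);print(np.round(m,1).tolist())
def look(n):
    go(-40,15.5,90,.15)
    from cell import manip
    manip.dwell(.25)
    c=cap_wrist();np.savez(n+".npz",**c);cv2.imwrite(f"pics/{n}.png",c["image"])
    y,prof=ptr(c)
    for x in(30,29,28,27):
        p=prof(x);idx=np.where(p<55)[0];print(x,[(round(float(y[r[0]]),2),round(float(y[r[-1]]),2)) for r in np.split(idx,np.where(np.diff(idx)>1)[0]+1) if len(r)>5])
    for x in(46,45,44,39,38,37):
        p=prof(x);print(x,[int(v) for v in p[500:610:4]])
    a=proj(c,w(36,15,60.5)).astype(int);cv2.imwrite(f"pics/{n}c.png",cv2.resize(c["image"][a[1]-40:a[1]+50,a[0]-65:a[0]+65],None,fx=6,fy=6,interpolation=cv2.INTER_CUBIC))
    print("clock",manip.state()["clock"])
E
python3 - <<'E'
from h import *
go(X,Y+6,74,.05)
stroke(-7,7);stroke(-7,7);look("w3")
E
```

```text
[[-2.2, -0.9, 7.7], [-1.3, -4.3, 7.0], [-0.5, -4.7, 7.1], [-0.8, -4.6, 7.1], [-0.5, -4.6, 6.1], [-0.2, -5.3, 7.3]]
[[-2.7, -0.8, 8.2], [-2.1, -4.2, 8.0], [-1.3, -4.6, 8.1], [-1.1, -4.2, 7.6], [-0.7, -3.9, 7.2], [-0.8, -4.7, 7.8]]
30 [(6.5, 12.9)]
29 [(6.7, 12.6)]
28 [(8.7, 10.5)]
27 [(8.8, 10.5)]
46 [234, 192, 228, 186, 178, 205, 231, 232, 231, 232, 231, 231, 230, 230, 231, 232, 232, 232, 231, 231, 230, 225, 196, 150, 204, 239, 243, 243]
45 [54, 55, 50, 64, 138, 203, 231, 232, 231, 230, 230, 230, 230, 231, 230, 231, 229, 229, 228, 228, 229, 225, 198, 105, 61, 51, 54, 53]
44 [90, 88, 89, 80, 143, 204, 232, 233, 232, 232, 232, 232, 232, 231, 231, 230, 230, 230, 230, 230, 229, 225, 198, 103, 81, 84, 87, 85]
39 [239, 240, 240, 240, 240, 240, 240, 240, 238, 215, 204, 220, 231, 231, 229, 227, 198, 190, 216, 239, 240, 240, 239, 239, 240, 240, 240, 240]
38 [240, 240, 240, 240, 240, 239, 239, 241, 239, 216, 192, 214, 231, 232, 229, 227, 209, 167, 199, 238, 241, 240, 240, 240, 240, 240, 239, 239]
37 [239, 240, 240, 240, 240, 240, 240, 241, 237, 205, 172, 199, 218, 220, 217, 212, 189, 135, 162, 215, 239, 240, 240, 240, 240, 240, 240, 240]
clock 19.3333
```

View pics/w3c.png

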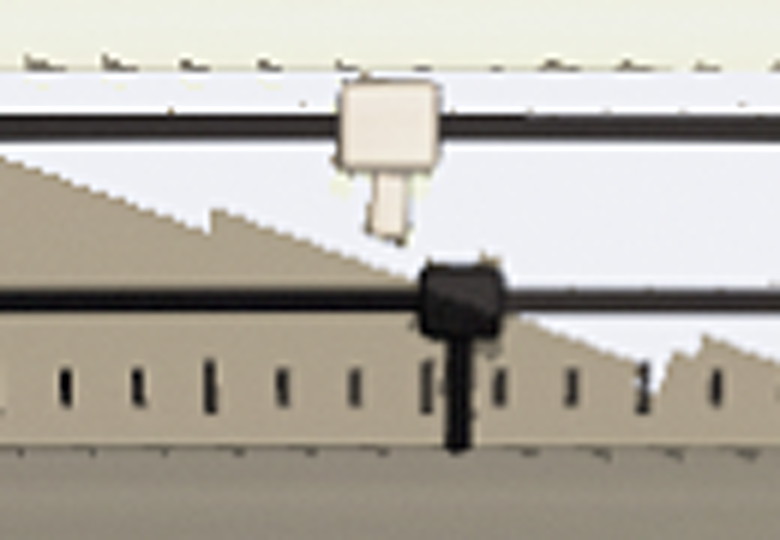

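The marker tongue is at crop x 388 and the needle at 458, so the gap is about 5.7 mm. I'll make one measured stroke.

```bash
python3 - <<'E'
from h import *
stroke(-5,5);look("w4")
E
```

```text
[[-2.9, -0.5, 7.7], [-1.9, -3.8, 6.9], [-1.1, -4.7, 6.6], [-0.8, -4.1, 5.9], [-0.6, -4.5, 6.2]]
30 [(10.6, 17.1)]
29 [(11.0, 16.9)]
28 [(13.0, 14.8)]
27 [(12.9, 14.7)]
46 [229, 191, 230, 198, 187, 208, 230, 232, 232, 232, 231, 231, 231, 231, 230, 230, 231, 231, 230, 231, 232, 224, 190, 151, 211, 239, 243, 242]
45 [52, 51, 50, 52, 136, 203, 230, 232, 230, 230, 230, 230, 230, 231, 230, 229, 229, 229, 228, 228, 230, 225, 191, 97, 57, 52, 54, 54]
44 [96, 95, 96, 72, 143, 205, 231, 233, 232, 232, 231, 231, 231, 231, 231, 230, 230, 230, 230, 230, 231, 225, 192, 96, 84, 87, 89, 89]
39 [240, 240, 240, 240, 240, 240, 239, 240, 237, 221, 198, 218, 230, 231, 229, 227, 209, 164, 204, 238, 241, 240, 239, 240, 239, 240, 240, 240]
38 [239, 239, 239, 239, 240, 240, 240, 240, 242, 242, 204, 218, 229, 231, 229, 227, 216, 150, 183, 226, 241, 241, 240, 240, 240, 240, 240, 240]
37 [240, 240, 240, 240, 240, 239, 240, 240, 234, 210, 165, 198, 217, 221, 219, 213, 184, 128, 163, 215, 241, 241, 240, 240, 240, 240, 240, 240]
clock 22.4917
```

```bash
cat >> h.py <<'E'
def needle(c):
    y,prof=ptr(c);r=[]
    for x in(28,27.5):
        i=np.where(prof(x)<55)[0];r.append((y[i[0]]+y[i[-1]])/2 if len(i) and len(i)<40 else np.nan)
    return float(np.nanmean(r))
def nudge(a,d,z=65.25,sgn=1,step=.7):
    go(X,Y+a,74,.1);f0=fz0(3);go(X,Y+a,68.5,.05);go(X,Y+a,z,.02)
    n0=needle(cap_wrist());y=a
    for _ in range(14):
        y+=sgn*step;go(X,Y+y,z,.03);f=fz0(2)-f0;n=needle(cap_wrist());print(round(y,1),f.round(1),round(n-n0,2))
        if sgn*(n-n0)>=d-.2 or f[2]>14: break
    go(X,Y+y,74,.05)
E
python3 - <<'E'
from h import *
nudge(-2,1.5);look("w5")
E
```

```text
-1.3 [-2.4 -2.3  8.2] 0.0
-0.6 [-2.6 -3.8  8.1] 0.05
0.1 [-2.  -4.5  7.9] 0.03
0.8 [-1.9 -4.9  7.2] 0.35
1.5 [-1.5 -5.1  7.6] 0.75
2.2 [-2.2 -4.9  8.2] 1.25
2.9 [-1.9 -5.4  8. ] 1.65
30 [(12.0, 18.5)]
29 [(12.3, 18.1)]
28 [(14.4, 16.1)]
27 [(14.6, 16.2)]
46 [228, 196, 230, 196, 186, 208, 231, 233, 232, 231, 231, 231, 231, 231, 231, 231, 231, 231, 231, 231, 231, 223, 188, 150, 213, 239, 242, 241]
45 [52, 51, 48, 52, 139, 204, 230, 231, 230, 230, 230, 230, 231, 231, 230, 229, 229, 229, 228, 228, 230, 224, 189, 93, 57, 51, 52, 52]
44 [89, 90, 89, 67, 142, 206, 231, 233, 231, 232, 231, 231, 231, 231, 231, 230, 230, 230, 229, 229, 230, 224, 190, 95, 81, 85, 87, 83]
39 [240, 240, 240, 240, 240, 240, 239, 239, 240, 240, 211, 223, 230, 231, 230, 226, 208, 165, 208, 238, 241, 240, 238, 239, 239, 239, 240, 240]
38 [239, 240, 240, 240, 240, 239, 239, 240, 242, 240, 201, 219, 230, 231, 229, 228, 217, 147, 187, 229, 241, 240, 240, 240, 240, 240, 240, 240]
37 [240, 240, 240, 240, 240, 240, 240, 240, 235, 210, 167, 200, 220, 223, 220, 215, 191, 130, 165, 215, 239, 240, 239, 239, 240, 240, 240, 240]
clock 26.875
```

View pics/w5c.png

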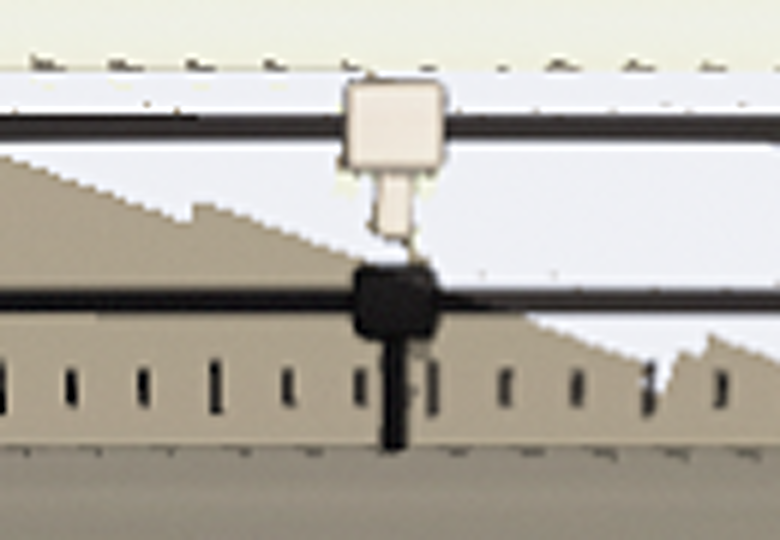

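The pointer block and needle (crop x about 395) now line up with the marker body and tongue (about 394), so the setting is done. Next is the key.

```bash
python3 - <<'E'
from h import *
from cell import manip
go(-22,-48,100,.12);go(-22,-48,84,.06);manip.dwell(.2)
f0=fz0();z,f=descend(-22,-48,84,64,1.0,f0,1.0)
zc=manip.state()["tool_pos"][2]*1e3;print("contact",z,zc,f)
while True:
    z-=.5;go(-22,-48,z,.02);f=fz0(3)-f0;za=manip.state()["tool_pos"][2]*1e3;print(round(z,2),round(za,2),f.round(1))
    if f[2]>9.4 or z<66: break
manip.dwell(.2);go(-22,-48,100,.06);manip.dwell(.2)
look("w6");manip.dwell(.1)
print(manip.state()["contact_force"]-f0)
E
```

```text
contact 79.0 79.42521125002733 [-0.84664675  0.63296327  3.48117155]
78.5 78.75 [-0.2  0.   4.3]
78.0 78.15 [-0.8  0.2  4.6]
77.5 77.62 [-0.8 -0.   5.5]
77.0 77.21 [-0.9 -0.3  6. ]
76.5 76.79 [-0.4 -0.1  5.9]
76.0 76.35 [-0.8 -0.6  6.4]
75.5 75.92 [-0.5  0.5  7.3]
75.0 75.47 [-1.5 -0.2  7.3]
74.5 75.03 [-2.  -0.1  8. ]
74.0 74.59 [-1.7  0.4  9.5]
30 [(12.1, 18.4)]
29 [(12.3, 18.2)]
28 [(14.4, 16.3)]
27 [(14.6, 16.2)]
46 [179, 195, 211, 198, 181, 202, 228, 231, 231, 230, 230, 230, 230, 230, 231, 230, 230, 230, 229, 230, 230, 219, 181, 176, 209, 212, 204, 212]
45 [52, 50, 45, 83, 155, 205, 228, 230, 229, 229, 229, 230, 229, 229, 228, 228, 228, 228, 227, 227, 228, 217, 184, 125, 67, 49, 50, 49]
44 [103, 102, 98, 114, 156, 204, 230, 231, 231, 231, 231, 231, 230, 230, 230, 230, 229, 228, 228, 229, 231, 218, 179, 134, 107, 101, 101, 101]
39 [239, 239, 239, 239, 238, 238, 239, 239, 241, 219, 205, 215, 230, 230, 230, 224, 185, 166, 236, 241, 239, 238, 238, 239, 239, 239, 239, 239]
38 [239, 239, 239, 239, 239, 239, 239, 239, 242, 219, 202, 211, 230, 230, 229, 221, 179, 135, 158, 231, 240, 240, 239, 239, 239, 239, 239, 239]
37 [239, 239, 239, 239, 239, 239, 239, 240, 243, 188, 156, 180, 211, 213, 210, 205, 167, 123, 136, 228, 239, 239, 239, 239, 239, 239, 239, 240]
clock 34.7083
[-0.05830523  0.70097331  1.44909426]
```

View pics/w6.png

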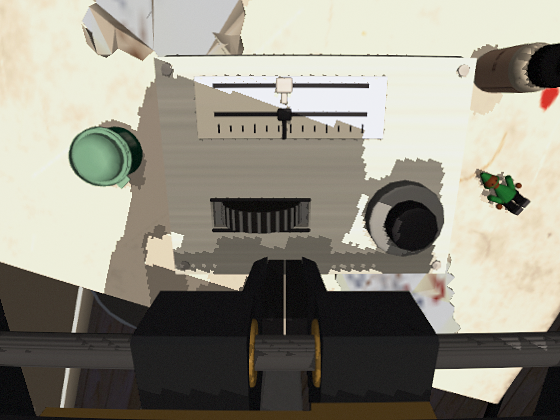

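The pointer is still aligned, at (284,115) against the marker at (284,87), and the key is back up. That press only measured about 5 mm, which is marginal, so I'll press again with finer contact detection and go deeper.

```bash
python3 - <<'E'
from h import *
from cell import manip
go(-22,-48,100,.15);go(-22,-48,81,.06);manip.dwell(.3)
f0=fz0(10);z=81;zc=None
while z>70.5:
    z-=.4;go(-22,-48,z,.02);f=fz0(3)-f0;za=manip.state()["tool_pos"][2]*1e3;print(round(z,2),round(za,2),f.round(1)[2])
    if zc is None and f[2]>1.2: zc=za;print("contact")
    if f[2]>11.5 or (zc and za<zc-6.1): break
go(-22,-48,100,.06);look("w7")
print(manip.state()["clock"])
E
```

```text
80.6 80.57 -0.2
80.2 80.16 0.1
79.8 79.78 0.2
79.4 79.47 0.8
79.0 79.31 3.6
contact
78.6 78.74 3.8
78.2 78.29 4.6
77.8 77.9 5.5
77.4 77.54 5.4
77.0 77.15 5.8
76.6 76.86 5.6
76.2 76.47 6.8
75.8 76.13 6.9
75.4 75.77 7.3
75.0 75.43 7.9
74.6 75.08 8.2
74.2 74.73 8.3
73.8 74.36 9.2
73.4 74.02 8.5
73.0 73.66 8.8
72.6 73.33 10.3
72.2 72.99 10.1
30 [(12.1, 18.4)]
29 [(12.3, 18.2)]
28 [(14.4, 16.2)]
27 [(14.6, 16.2)]
46 [184, 203, 218, 202, 183, 205, 230, 232, 231, 231, 231, 231, 230, 230, 230, 230, 229, 229, 229, 229, 231, 220, 179, 180, 215, 218, 211, 218]
45 [50, 49, 44, 83, 158, 205, 228, 230, 229, 229, 230, 229, 229, 229, 229, 229, 228, 228, 228, 228, 229, 217, 183, 121, 64, 48, 50, 50]
44 [99, 98, 91, 112, 158, 204, 230, 231, 231, 230, 230, 230, 230, 230, 230, 230, 229, 228, 228, 228, 230, 218, 179, 132, 101, 93, 96, 97]
39 [239, 239, 239, 239, 239, 239, 238, 239, 241, 216, 200, 213, 229, 230, 229, 223, 183, 171, 237, 242, 239, 239, 239, 238, 239, 239, 239, 239]
38 [239, 239, 239, 239, 239, 239, 239, 240, 242, 218, 203, 211, 229, 230, 230, 222, 180, 138, 164, 235, 240, 239, 239, 239, 239, 239, 239, 239]
37 [239, 239, 239, 239, 239, 239, 239, 240, 242, 184, 157, 184, 216, 216, 214, 206, 164, 117, 136, 231, 239, 239, 239, 240, 239, 239, 239, 239]
clock 44.4417
44.4417
```

```bash
python3 - <<'E'
from h import *
from cell import manip,order
go(-40,15.5,150,.15);manip.dwell(.3)
print(order.close_job())
E
```

```text
the job is handed in; nothing more can be done
None
```

The job is handed in: the pointer is lined up with the marker to within about 0.1 mm by camera. The start key was pressed twice and released, the first press to about 5 mm (marginal) and the second to about 6.4 mm at about 10 N, short of its stop.

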